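# Copper heat spreader onto an opened battery pack

### The arm

A 6-joint arm with a two-finger parallel gripper is mounted at the origin on the work surface. World frame = base frame: x ahead of the robot, y to its left, z up, the work surface at z = 0. Lengths are in mm, angles in rad, forces in N, time in s.
With the tool pointing down it reaches from about 325 to 900 mm from the base axis. Payload 6.1 kg.
Tool frame: the origin (TCP) lies midway between the tips of the shut fingers; the grasp point (between the pads) lies 19 mm behind it (robot.grip_point_offset is the distance from the TCP to the grasp point, in mm); y points along the fingers, z is the direction in which the jaws open and shut, and the axes are right-handed (so a half turn about y gives the same grasp; the last joint's range is limited). The gripper opens to 87 mm and grips with 3 to 60 N. Pads are 19 mm wide; open, the fingers measure 117 mm over their backs; the gripper's body (75 mm by 190 mm) begins 51 mm behind the grasp point.
Start: joints at [1.057, 0.22, 1.526, -0, 1.395, -0.126], TCP at [236.343, 578.582, 222.538] pointing down, gripper open.
Joint ranges: [-2.98, 2.98], [-0.91, 2.08], [0.09, 2.57], [-1.24, 4.39], [0.2, 2.65], [-2.68, 2.68]. Speed limits (rad/s): [2.57, 2.57, 3.01, 3.14, 3.14, 3.14].

### API

Orientations are given as a unit quaternion [x, y, z, w].
In Python, from cell import robot, camera, spot_in gives the robot as it stands.
- The arm moves only by the tool send_rows, never from a script. Its argument "targets" is a list of rows, each a list of 6 numbers: the shift along the tool's x, y, z in cm, then the turn, a rotation vector about the tool's x, y, z in degrees. A call has 1 to 10 rows; each row is the pose to reach, as a shift and turn from the pose measured when the call began, along the tool's axes at that moment; what a row does not reach only later rows make up. A row lasts 1/12 s, in which the tool goes at most 41.7 mm and 7.16 degrees, less where a joint would pass 70% of its speed; a pose out of reach is approached as far as the arm can. A call with a gripper value outside its range is refused whole. "claw" is the opening, from 0 (shut) to 1 (fully open), set as the call begins (left out, the last holds). The fingers move at their own pace and stop on an object; "grip_force" is the grip in N (left out, the last holds). Time passes only in rows, so rows that repeat a pose let the fingers close. It gives the time, the measured TCP pose, the force and the opening at its end, in the units of the state.
- robot.observe(): the state, without advancing time (a new reading comes with each control period).
- camera(name): name is "scene" or "top"; returns a dict with "frame" (384x512x3 uint8, red, green, blue), "vfov" (degrees; the focal length in pixels is half the picture's height over the tangent of half this angle, whatever the lens; pixels are square), "cx", "cy" (the principal point, pixels), "rvec" (rotation vector, rad) and "tvec" (3), from world to camera coordinates, as OpenCV has them. Camera axes: x right, y down, z forward; pixel columns grow to the right and rows downward; lengths in mm; the calibration is good to about 2 mm. A picture is of the moment at which its call begins. There is no depth.
- robot.job_done(): hands the job in, once; it reports no verdict.
Trained networks look in a picture, given as the dict that the camera call returned (one of the last four; its "shot" number tells which), for a name from the list of things; names that differ only in an ending like _2 or _b are one class to them, and where a whole thing is asked for, a point or a joint stands for the part that bears it (a point fixed in the world has none). Each returns a list of dicts, best first, with "conf" (0 to 1); they miss things now and then, are a little off and sometimes report something else, mostly with a low value. They report only what shows in the picture. A call takes as long as a camera call. They do not tell look-alikes from the thing itself.
- spot_in(picture, target): "location" ([column, row] in pixels, amid what is visible of it).
The state is a dict: "time_s": time; "joint_pos": joint angles; "joint_vel": joint speeds; "tau": joint torques, N m; "eef_pos": TCP position; "tool_rot": TCP orientation; "force": force on the tool from outside, world axes, zero at the start; "moment": the same for the moment, N m; "width": finger opening in mm.
Only numpy, scipy, OpenCV 4.12 (cv2) and the standard library are available. Lean on these libraries where they do the work, as an engineer would, in place of code of your own. Each camera call takes 0.05 s, during which the arm holds its last target.

### The job

In one of the two blue holders a copper sheet lies on top of the stack, walled in by side guides. Slide it out over the holder's open front end (the end towards the robot) until a good third of it overhangs, flat, then pinch the overhanging part by its two long edges and lift it away. Lay it gently, without dropping it, flat, centred and lengthwise on the black battery pack of the opened case and let go; leave the green sheet in the other holder where it is.

Things in the scene. Friction and masses are not known exactly. Their poses are not given: they have to be found in the camera images.
- copper_sheet_mid (a point): Centre of the copper sheet: a stiff flat plate 120 mm long (its x), 56 mm wide (its y), 4 mm thick (its z, up), about 100 g, loose. It lies on a 116 x 56 x 4 mm aluminium sheet in its holder, its top 50 mm above the table. Both are smooth (friction about 0.25): a shut gripper pressing on it with about 5 N drags it along.
- copper_holder: Blue fixed holder, 128 mm long (its x), 76 mm wide; origin at its underside's centre, on the table; -x is the open front end, towards the robot, free down to the table beyond. Side guides 60 mm apart run its full length, 48.5 mm high: no room for fingers beside the sheet, which can only slide along x. End lips 44.5 mm high keep the aluminium sheet (top at 46 mm) in; the copper slides over them.
- pack_top (a point): Centre of the top face of the black battery pack, 38 mm above the table: a fixed block 124 mm long (its x), 40 mm wide (its y), standing on the 5 mm thick floor of an open black case, 170 x 140 mm with an 8 mm high rim. The 56 mm wide sheet laid lengthwise on it juts out 8 mm on each side, so fingers can straddle sheet and pack.
- green_sheet_mid (a point): Centre of the green sheet, same size as the copper one (120 x 56 x 4 mm), loose, in the other blue holder of the same make. Not to be moved.
Not all that is in view belongs to the job. Of the things that look like the part that bears copper_sheet_mid, the smallest one is meant.

How it is judged (in metres and radians):
On the way, in this order (a step that is already met when the one before it is completed fails the run):
1. the copper sheet has slid out, lying flat on its stack, until it overhangs the holder's front end by at least 30 mm (x of copper_sheet_mid in the frame of copper_holder between -0.075 and -0.034 m and z of copper_sheet_mid in the frame of copper_holder between 0.043 and 0.054 m and angle between copper_sheet_mid's own z axis and vertical below 0.1 rad), for 0.2 s.
2. the copper sheet is held by the fingers and lifted at least 20 mm (contact force between the fingers and copper_sheet above 1 N and height (world z) of copper_sheet_mid above 0.068 m), for 0.2 s.
At the end, for the whole second after the job is handed in: The copper sheet lies flat and still on top of the battery pack, either way round and either face up, its centre within 18 mm along and 12 mm across of the pack's centre, its length within 11 degrees of the pack's; the green sheet is within 15 mm of where it was (x of copper_sheet_mid in the frame of pack_top between -0.018 and 0.018 m and y of copper_sheet_mid in the frame of pack_top between -0.012 and 0.012 m and z of copper_sheet_mid in the frame of pack_top between -0.001 and 0.006 m and angle between the x axis of copper_sheet_mid and the x axis of pack_top, either way round below 0.2 rad and angle between copper_sheet_mid's own z axis and vertical below 0.08 rad and linear speed of copper_sheet below 0.02 m/s and distance of green_sheet_mid from where it was at the start of the episode below 0.015 m); the robot touches nothing.
It fails at once if the green sheet is shifted by more than 15 mm (distance of green_sheet_mid from where it was at the start of the episode above 0.015 m).
It fails at once if the copper sheet falls out of the fingers' hold, faster than 0.6 m/s (a drop of about 20 mm) (linear speed of copper_sheet above 0.6 m/s and contact force between the fingers and copper_sheet below 0.05 N).
It also fails if it takes over 50 s, if anything falls off the work surface, if the arm or the gripper's body presses on something with over 40 N, if the wrist force passes 120 N, or if a joint passes its speed limit or range.

## Working session

There is one attempt and no reset: what is moved stays moved. The work goes in short steps, Python scripts to look and compute and a tool call to move; the robot and the scene stay as the last step left them, time stands still between calls to the robot, and variables do not carry over. Pictures are saved under pics/ and viewed, and the job is handed in when it is done.

Besides the shell and the picture viewer there is one more tool, called in YAML: its name, and indented under it one key for each argument. send_rows: Moves the arm, as the interface text tells. Its arguments: {"type":"object","properties":{"targets":{"type":"array","items":{"type":"array","items":{"type":"number"}}},"claw":{"type":"number"},"grip_force":{"type":"number"}},"required":["targets"]}

```bash
ls; mkdir -p pics
python3 - <<'E'
from cell import robot,camera,spot_in
import cv2
print(robot.observe())
for n in("scene","top"):
    p=camera(n); cv2.imwrite(f"pics/{n}0.png",p["frame"][:,:,::-1])
    print(n,p["vfov"],p["cx"],p["cy"],p["rvec"],p["tvec"],[k for k in p if k!="frame"])
    for t in("copper_sheet_mid","copper_holder","pack_top","green_sheet_mid"):
        try: print(t,spot_in(p,t))
        except Exception as e: print(t,e)
E
```

```text
pics
{'time_s': 0.0, 'joint_pos': array([ 1.05687090e+00,  2.21209976e-01,  1.52761906e+00, -2.71230597e-05,
        1.39469918e+00, -1.26134842e-01]), 'joint_vel': array([ 0.00070943,  0.0013576 , -0.00171099,  0.00174187, -0.00050749,
        0.00037187]), 'tau': array([-2.92503701e-04, -4.94613719e+01, -3.87383544e+01,  7.00424029e-02,
        5.71514061e-02, -1.40033976e-04]), 'eef_pos': array([236.06265465, 578.03019342, 221.44305809]), 'tool_rot': array([ 0.69450895, -0.13645181,  0.13603916, -0.69320385]), 'force': array([ 0.02090221, -0.4175397 , -0.5374327 ]), 'moment': array([-0.02459777, -0.02927782,  0.02396901]), 'width': 87.06161839832542}
scene 43.63683023336223 255.66063862811765 193.5206117087914 [ 2.13638613  1.39341529 -0.49007608] [-171.39881943 -295.11082951 1128.82903938] ['vfov', 'cx', 'cy', 'rvec', 'tvec', 'shot']
copper_sheet_mid [{'location': [339.7, 153.4], 'conf': 0.63}]
copper_holder [{'location': [410.1, 234.6], 'conf': 0.85}]
pack_top [{'location': [288.5, 261.1], 'conf': 0.87}]
green_sheet_mid [{'location': [173.1, 299.2], 'conf': 0.94}]
top 42.1147417850615 252.2189201735088 187.62822348974026 [ 2.18434548 -2.15985622  0.09992443] [  13.04256923  491.35563264 1070.14683396] ['vfov', 'cx', 'cy', 'rvec', 'tvec', 'shot']
copper_sheet_mid [{'location': [165.4, 235.2], 'conf': 0.91}, {'location': [270.8, 258.1], 'conf': 0.81}, {'location': [163.6, 137.6], 'conf': 0.71}]
copper_holder [{'location': [171.6, 138.2], 'conf': 0.56}]
pack_top [{'location': [259.8, 155.7], 'conf': 0.79}]
green_sheet_mid [{'location': [350.9, 147.4], 'conf': 0.85}]
```

Run:
```python
import cv2
for n in("scene","top"):
    a=cv2.imread(f"pics/{n}0.png"); cv2.imwrite(f"pics/{n}0b.png",cv2.resize(a,(800,600),interpolation=cv2.INTER_CUBIC))
```

```text
(no output)
```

View pics/scene0b.png

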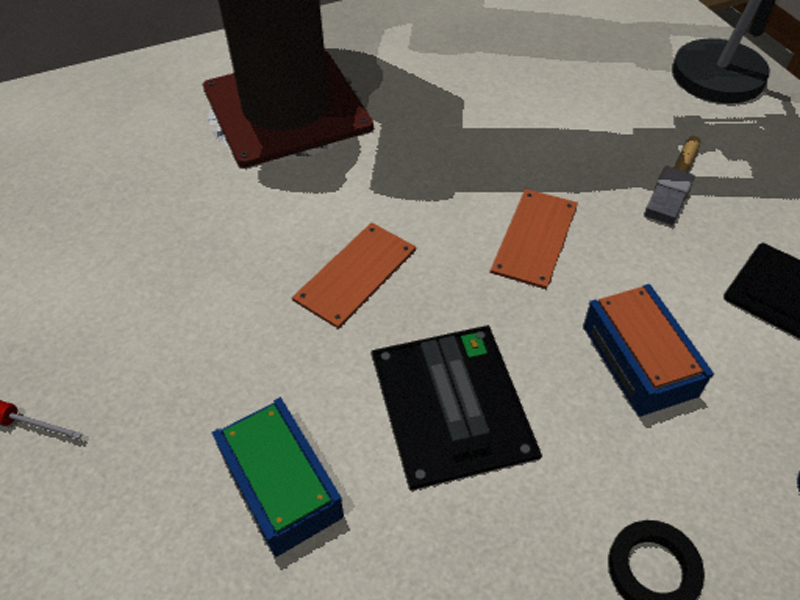

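View pics/top0b.png

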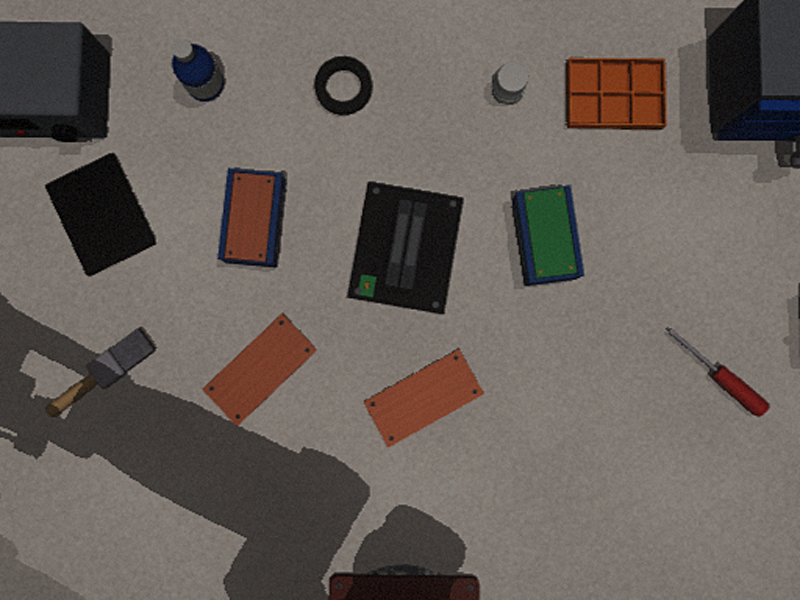

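The scene view shows the copper sheet in its blue holder near (648,337) in the 800x600 picture, with green at (273,467) and the pack at (455,390). Two larger loose copper sheets lie on the table at (355,275) and (535,238), and these are decoys. Next I'll segment the sheet corners and the pack.

Run:
```python
import cv2,numpy as np
t=cv2.imread("pics/top0.png"); s=cv2.imread("pics/scene0.png")
def crop(a,x0,y0,x1,y1,g=2.0):
    c=a[y0:y1,x0:x1].astype(float)/255; c=(c**(1/g)*255).astype(np.uint8)
    return cv2.resize(c,(390,590),interpolation=cv2.INTER_NEAREST) if 0 else cv2.resize(c,None,fx=6,fy=6,interpolation=cv2.INTER_CUBIC)
a=crop(t,215,110,305,205); cv2.imwrite("pics/c1.png",a)
a=crop(s,230,200,350,300); cv2.imwrite("pics/c2.png",a)
a=crop(t,130,95,200,185); cv2.imwrite("pics/c3.png",a)
a=crop(s,365,170,465,270); cv2.imwrite("pics/c4.png",a)
```

```text
(no output)
```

View pics/c1.png

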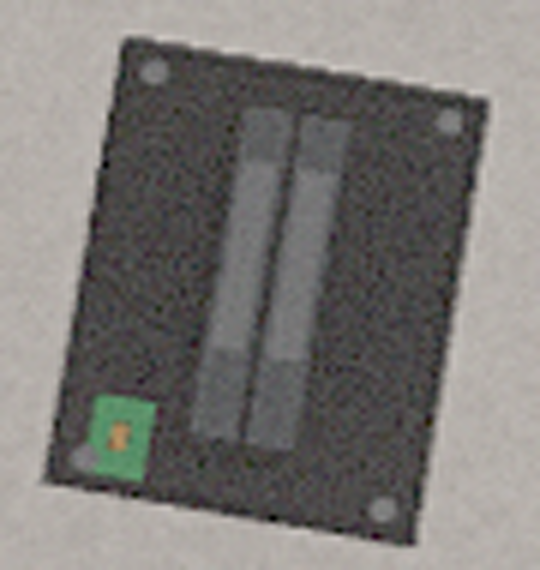

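View pics/c2.png

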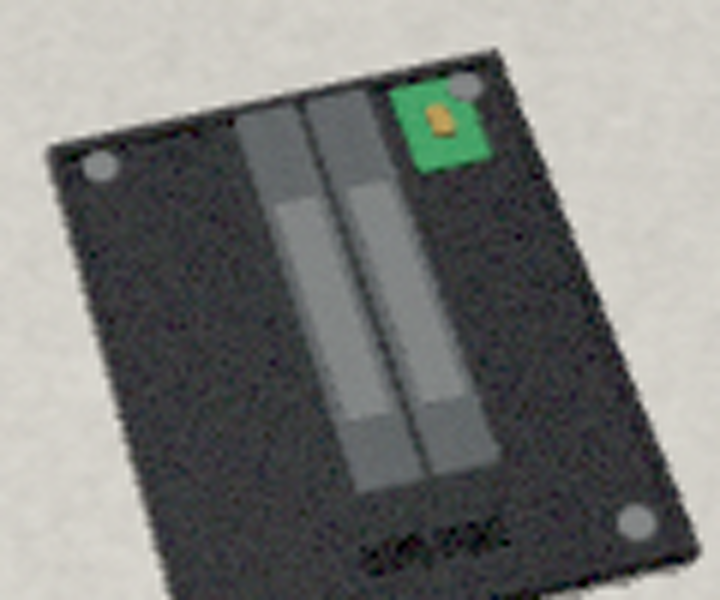

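View pics/c3.png

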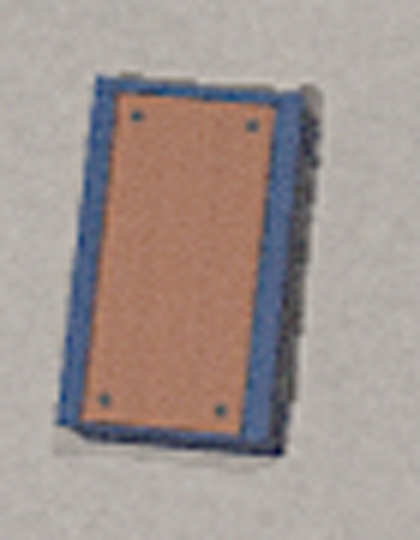

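View pics/c4.png

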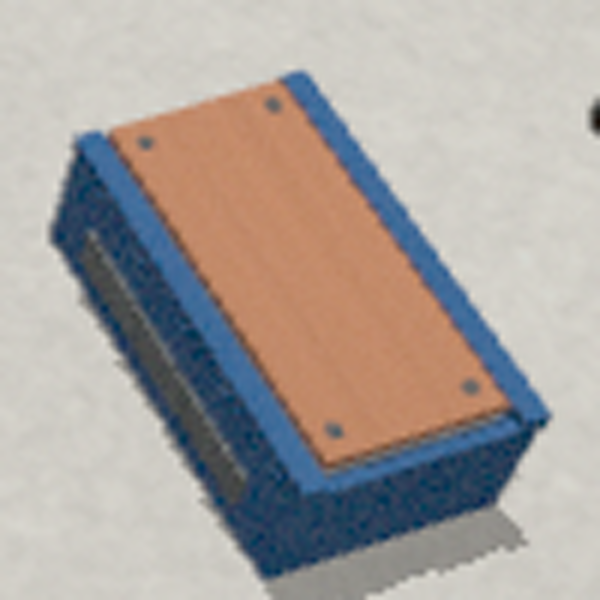

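```bash
cat > h.py <<'E'
import cv2,numpy as np
from scipy.spatial.transform import Rotation as R
def cam(p):
    f=192/np.tan(np.radians(p["vfov"]/2))
    K=np.array([[f,0,p["cx"]],[0,f,p["cy"]],[0,0,1]])
    return K,cv2.Rodrigues(np.array(p["rvec"]))[0],np.array(p["tvec"],float)
def tri(pt,ps,u,v):
    A=[]
    for p,x in((pt,u),(ps,v)):
        K,r,t=cam(p); A.append(K@np.c_[r,t])
    X=cv2.triangulatePoints(A[0],A[1],np.array(u,float).T,np.array(v,float).T); return (X[:3]/X[3]).T
def ray(p,u,z):
    K,r,t=cam(p); d=(r.T@np.linalg.inv(K)@np.c_[np.array(u,float),np.ones(len(u))].T).T
    c=-r.T@t; return c+d*((z-c[2])/d[:,2])[:,None]
E
python3 - <<'E'
from h import *
S=dict(vfov=43.63683023336223,cx=255.66063862811765,cy=193.5206117087914,rvec=[2.13638613,1.39341529,-0.49007608],tvec=[-171.39881943,-295.11082951,1128.82903938])
T=dict(vfov=42.1147417850615,cx=252.2189201735088,cy=187.62822348974026,rvec=[2.18434548,-2.15985622,0.09992443],tvec=[13.04256923,491.35563264,1070.14683396])
import pickle; pickle.dump((S,T),open("cams.pkl","wb"))
g=lambda o,c:np.array(o)+(np.array(c)+.5)/6-.5
def rep(n,ct,cs,z):
    X=tri(T,S,ct,cs); print(n,X.round(1).tolist(),"mean",X.mean(0).round(1))
    K,r,t=cam(T);q=cv2.projectPoints(X,np.array(T["rvec"]),np.array(T["tvec"]),K,None)[0][:,0]; print(" res",(q-ct).round(1).tolist())
    for p,c in((T,ct),(S,cs)):
        Y=ray(p,c,z); d=(Y[0]+Y[1]-Y[2]-Y[3])/2; w=(Y[0]+Y[3]-Y[1]-Y[2])/2
        print("  plane",Y.mean(0).round(1),"L",np.linalg.norm(d).round(1),"W",np.linalg.norm(w).round(1),"yaw",np.degrees(np.arctan2(d[1],d[0])).round(2),np.degrees(np.arctan2(-w[0],w[1])).round(2))
# order far-left(+x,+y), far-right, near-right, near-left
rep("copper",g((130,95),[(118,95),(277,106),(241,434),(81,421)]),g((365,170),[(512,410),(325,466),(107,130),(280,82)]),50)
rep("pack",g((215,110),[(243,105),(352,120),(297,452),(190,436)]),g((230,200),[(502,462),(358,493),(237,117),(383,88)]),38)
rep("case",g((215,110),[(124,38),(488,100),(413,546),(45,480)]),g((230,200),[(700,556),(185,660),(47,147),(495,50)]),8)
E
```

```text
copper [[656.4, 245.8, 43.8], [652.0, 187.2, 47.2], [531.8, 196.7, 47.4], [536.1, 254.6, 45.3]] mean [594.1 221.1  45.9]
 res [[-0.2, -0.2], [-0.2, -0.1], [-0.1, -0.1], [-0.0, -0.0]]
  plane [593.1 220.   50. ] L 119.8 W 57.7 yaw -4.64 -3.72
  plane [596.2 218.7  50. ] L 120.5 W 56.4 yaw -4.45 -5.64
pack [[624.1, 13.8, 32.6], [618.3, -25.8, 36.0], [496.8, -5.9, 34.8], [503.3, 34.7, 34.1]] mean [560.6   4.2  34.4]
 res [[-0.0, -0.0], [-0.1, -0.1], [-0.6, -0.3], [-1.4, -0.7]]
  plane [559.5   3.1  38. ] L 123.1 W 39.6 yaw -8.59 -7.62
  plane [563.1   4.3  38. ] L 121.8 W 40.8 yaw -10.69 -10.49
case [[656.4, 59.2, 0.7], [631.7, -79.1, 8.8], [464.8, -51.1, 3.7], [487.8, 85.8, 4.8]] mean [560.2   3.7   4.5]
 res [[-0.1, -0.1], [0.5, 0.2], [-0.0, -0.0], [-0.0, -0.0]]
  plane [559.7   3.8   8. ] L 169.6 W 138.4 yaw -9.17 -9.38
  plane [561.9   2.3   8. ] L 168.7 W 139.0 yaw -9.53 -10.46
```

```bash
cat >> h.py <<'E'
def goal(pos,yaw):
    """tool down, jaw axis along direction of yaw+90; prints shift cm & rotvec deg"""
    from cell import robot
    o=robot.observe(); r0=R.from_quat(o["tool_rot"])
    print("t",o["time_s"],"pos",o["eef_pos"].round(1),"F",o["force"].round(1),"w",round(o["width"],1),"q",o["joint_pos"].round(2))
    print("axes",r0.as_matrix().round(3).tolist())
    best=None
    for s in(1,-1):
        a=np.radians(yaw+90); z=s*np.array([np.cos(a),np.sin(a),0]); y=np.array([0,0,-1.]); x=np.cross(y,z)
        v=(r0.inv()*R.from_matrix(np.c_[x,y,z])).as_rotvec(degrees=True)
        if best is None or np.linalg.norm(v)<np.linalg.norm(best): best=v
    sh=r0.inv().apply(np.array(pos,float)-o["eef_pos"])/10
    print("shift cm",sh.round(2),"turn",best.round(2))
def hp(o,yaw,x,y=0):
    c,s=np.cos(np.radians(yaw)),np.sin(np.radians(yaw)); return [o[0]+c*x-s*y,o[1]+s*x+c*y]
E
python3 - <<'E'
from h import *
p=hp((594.5,219.5),-4.6,10); print(p)
goal(p+[100],-4.6)
E
```

```text
[np.float64(604.4677887845625), np.float64(218.6980107567114)]
t 0.5 pos [236.3 578.6 222.5] F [ 0.3 -0.2 -0.3] w 87.1 q [ 1.06  0.22  1.53  0.    1.39 -0.13]
axes [[0.926, -0.0, 0.378], [-0.378, -0.0, 0.926], [-0.0, -1.0, -0.0]]
shift cm [ 47.69  12.25 -19.39] turn [  0.   -17.62  -0.  ]
```

send_rows:
  targets:
    - [47.7,7,-19.4,0,-17.6,0]
    - [47.7,7,-19.4,0,-17.6,0]
    - [47.7,7,-19.4,0,-17.6,0]
    - [47.7,7,-19.4,0,-17.6,0]
    - [47.7,7,-19.4,0,-17.6,0]
    - [47.7,7,-19.4,0,-17.6,0]
    - [47.7,7,-19.4,0,-17.6,0]
    - [47.7,7,-19.4,0,-17.6,0]
    - [47.7,7,-19.4,0,-17.6,0]
    - [47.7,7,-19.4,0,-17.6,0]
  claw: 0
  grip_force: 10

```text
time_s: 1.33
eef_pos: [530.3, 290.9, 167.0]
tool_rot: [-0.706, 0.028, -0.029, 0.707]
force: [0.4, 0.7, -0.2]
width: 28.4
```

send_rows:
  targets:
    - [0,0,0,0,0,0]

```text
time_s: 1.42
eef_pos: [534.5, 285.3, 165.9]
tool_rot: [0.707, -0.03, 0.031, -0.706]
force: [-1.1, 0.1, -0.4]
width: 21.7
```

Run:
```python
from h import *
goal(hp((594.5,219.5),-4.6,10)+[60],-4.6)
```

```text
t 1.4167 pos [534.5 285.3 165.9] F [-1.1  0.1 -0.4] w 21.7 q [ 0.36  0.22  1.64 -0.    1.28 -1.12]
axes [[0.996, 0.002, 0.086], [-0.086, -0.002, 0.996], [0.002, -1.0, -0.002]]
shift cm [ 7.53 10.62 -6.01] turn [ 0.13 -0.34  0.12]
```

send_rows:
  targets:
    - [7.5,4,-6,0.1,-0.3,0.1]
    - [7.5,8,-6,0.1,-0.3,0.1]
    - [7.5,10,-6,0.1,-0.3,0.1]
    - [7.5,10.5,-6,0.1,-0.3,0.1]
    - [7.5,10.5,-6,0.1,-0.3,0.1]
    - [7.5,10.5,-6,0.1,-0.3,0.1]
    - [7.5,10.5,-6,0.1,-0.3,0.1]
    - [7.5,10.5,-6,0.1,-0.3,0.1]

```text
time_s: 2.08
eef_pos: [605.2, 220.3, 63.8]
tool_rot: [-0.706, 0.027, -0.03, 0.707]
force: [0.2, -0.0, 0.0]
width: 0.2
```

Run:
```python
from h import *
from cell import camera
goal(hp((594.5,219.5),-4.6,10)+[50],-4.6)
for n in("scene","top"):
    p=camera(n); f=p["frame"][:,:,::-1]
    f=f[140:290,330:480] if n=="scene" else f[80:230,90:240]
    cv2.imwrite(f"pics/{n}1.png",cv2.resize(f,None,fx=4,fy=4,interpolation=cv2.INTER_CUBIC))
```

```text
t 2.0833 pos [605.2 220.3  63.8] F [ 0.2 -0.   0. ] w 0.2 q [ 0.23  0.41  1.6  -0.    1.13 -1.26]
axes [[0.997, 0.004, 0.08], [-0.08, 0.001, 0.997], [0.004, -1.0, 0.001]]
shift cm [-0.07  1.38 -0.17] turn [-0.05  0.03  0.22]
```

View pics/scene1.png

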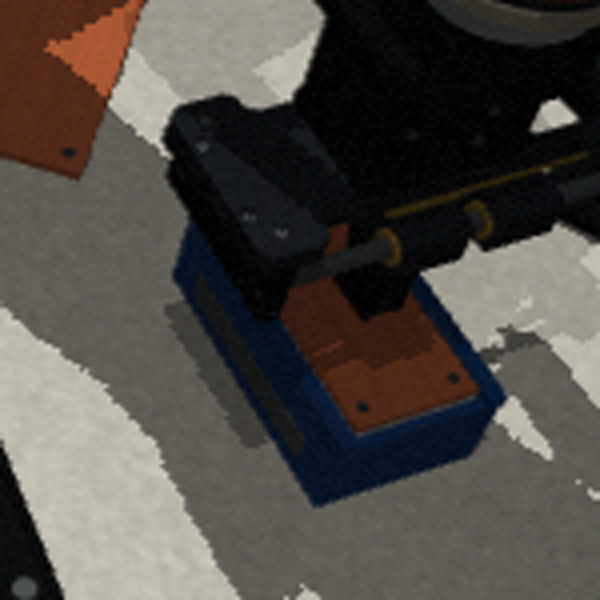

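View pics/top1.png

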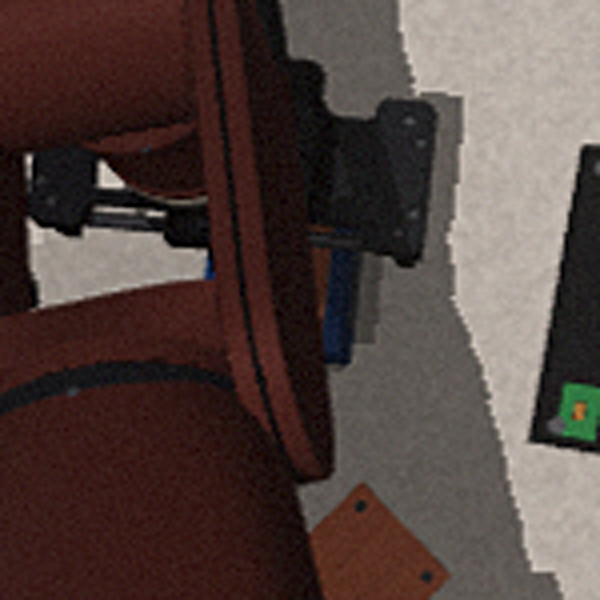

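The shut fingertips sit over the middle of the sheet, at about (390,300) in the scene crop. I'll lower them until they touch.

send_rows:
  targets:
    - [-0.1,0.6,-0.1,0,0,0.2]
    - [-0.1,1.0,-0.1,0,0,0.2]
    - [-0.1,1.15,-0.1,0,0,0.2]
    - [-0.1,1.25,-0.1,0,0,0.2]
    - [-0.1,1.25,-0.1,0,0,0.2]
    - [-0.1,1.25,-0.1,0,0,0.2]

```text
time_s: 2.68
eef_pos: [604.0, 219.2, 51.0]
tool_rot: [-0.706, 0.028, -0.028, 0.707]
force: [-0.0, -0.2, -0.0]
width: 0.5
```

send_rows:
  targets:
    - [0,0.1,0,0,0,0]
    - [0,0.1,0,0,0,0]
    - [0,0.1,0,0,0,0]

```text
time_s: 2.93
eef_pos: [604.4, 219.3, 50.4]
tool_rot: [-0.706, 0.028, -0.028, 0.707]
force: [-0.9, 0.0, 2.0]
width: 0.3
```

send_rows:
  targets:
    - [0,0.12,0,0,0,0]
    - [0,0.12,0,0,0,0]
    - [0,0.12,0,0,0,0]

```text
time_s: 3.18
eef_pos: [605.2, 219.4, 50.4]
tool_rot: [-0.706, 0.027, -0.029, 0.707]
force: [-1.9, -0.2, 5.7]
width: 0.3
```

send_rows:
  targets:
    - [-0.3,0.12,0,0,0,0]
    - [-0.6,0.12,0,0,0,0]
    - [-0.9,0.12,0,0,0,0]
    - [-1.2,0.12,0,0,0,0]
    - [-1.5,0.12,0,0,0,0]
    - [-1.8,0.12,0,0,0,0]
    - [-2.0,0.12,0,0,0,0]
    - [-2.0,0.12,0,0,0,0]

```text
time_s: 3.85
eef_pos: [585.9, 221.3, 50.4]
tool_rot: [-0.706, 0.026, -0.03, 0.707]
force: [-0.1, -0.4, 7.5]
width: 0.4
```

Run:
```python
from h import *
from cell import camera
p=camera("scene"); f=p["frame"][140:290,330:480,::-1]
cv2.imwrite("pics/scene2.png",cv2.resize(f,None,fx=4,fy=4,interpolation=cv2.INTER_CUBIC))
```

```text
(no output)
```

View pics/scene2.png

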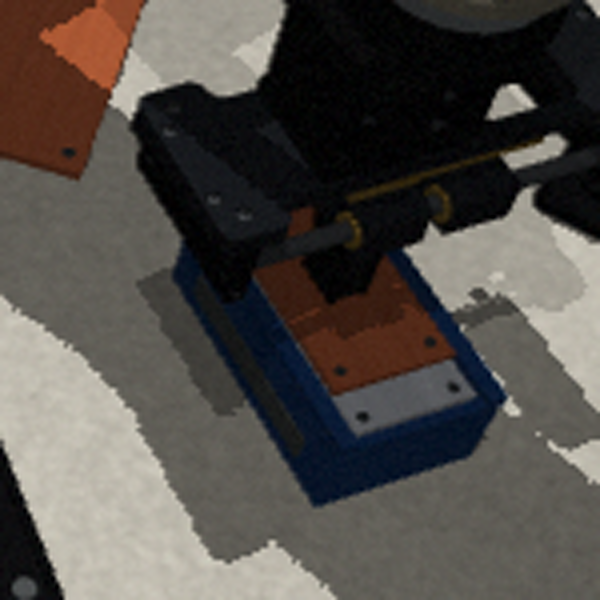

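The sheet follows: about 20 mm of aluminium now shows at (400,395). I'll keep dragging.

send_rows:
  targets:
    - [-0.3,0.1,0,0,0,0]
    - [-0.7,0.1,0,0,0,0]
    - [-1.1,0.1,0,0,0,0]
    - [-1.5,0.1,0,0,0,0]
    - [-1.9,0.1,0,0,0,0]
    - [-2.3,0.1,0,0,0,0]
    - [-2.7,0.1,0,0,0,0]
    - [-3.0,0.1,0,0,0,0]
    - [-3.2,0.1,0,0,0,0]
    - [-3.2,0.1,0,0,0,0]

```text
time_s: 4.73
eef_pos: [554.5, 224.2, 50.4]
tool_rot: [-0.706, 0.026, -0.03, 0.707]
force: [0.5, -0.4, 8.5]
width: 0.6
```

Run:
```python
from h import *
from cell import camera
p=camera("scene"); f=p["frame"][140:290,330:480,::-1]
cv2.imwrite("pics/scene3.png",cv2.resize(f,None,fx=4,fy=4,interpolation=cv2.INTER_CUBIC))
```

```text
(no output)
```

View pics/scene3.png

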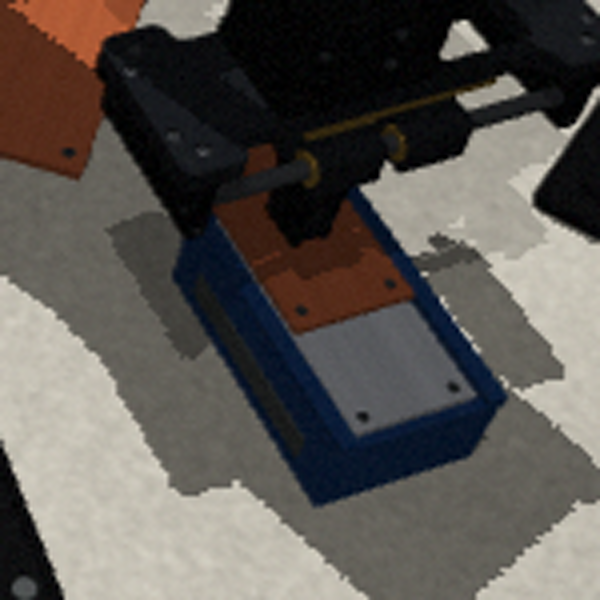

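The sheet has moved about 50 mm. I'll lift straight up, back off towards the robot and measure it again.

send_rows:
  targets:
    - [0,0,0,0,0,0]
    - [0,-0.5,0,0,0,0]
    - [0,-3,0,0,0,0]
    - [0,-7,0,0,0,0]
    - [0,-11,0,0,0,0]
    - [0,-13,6,0,0,0]
    - [0,-13,9,0,0,0]
    - [0,-13,13,0,0,0]
    - [0,-13,17,0,0,0]
    - [0,-13,18,0,0,0]
  claw: 1

```text
time_s: 5.62
eef_pos: [566.5, 408.2, 180.6]
tool_rot: [-0.705, 0.025, -0.029, 0.708]
force: [0.3, -0.0, -0.2]
width: 59.2
```

Run:
```python
from h import *
from cell import camera,robot,spot_in
print(robot.observe()["eef_pos"],robot.observe()["width"])
for n in("scene","top"):
    p=camera(n); f=p["frame"][:,:,::-1]; 
    f=f[140:260,350:470] if n=="scene" else f[85:205,115:235]
    cv2.imwrite(f"pics/{n}4.png",cv2.resize(f,None,fx=5,fy=5,interpolation=cv2.INTER_CUBIC))
```

```text
[566.54317793 408.15425487 180.59399914] 59.17110112380408
```

View pics/scene4.png

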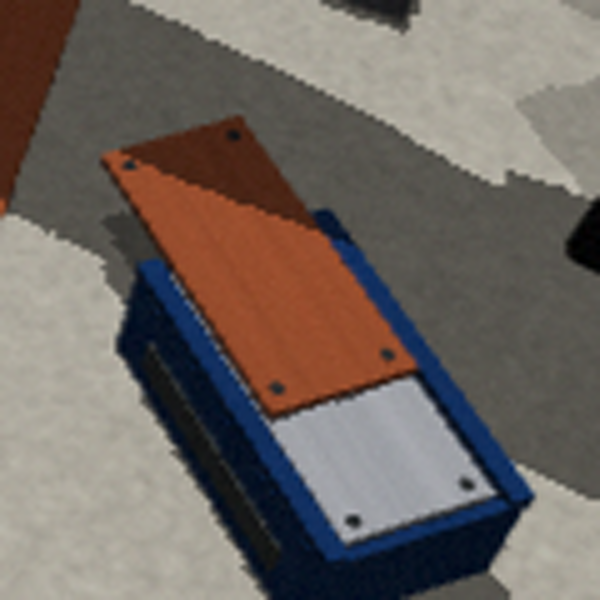

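View pics/top4.png

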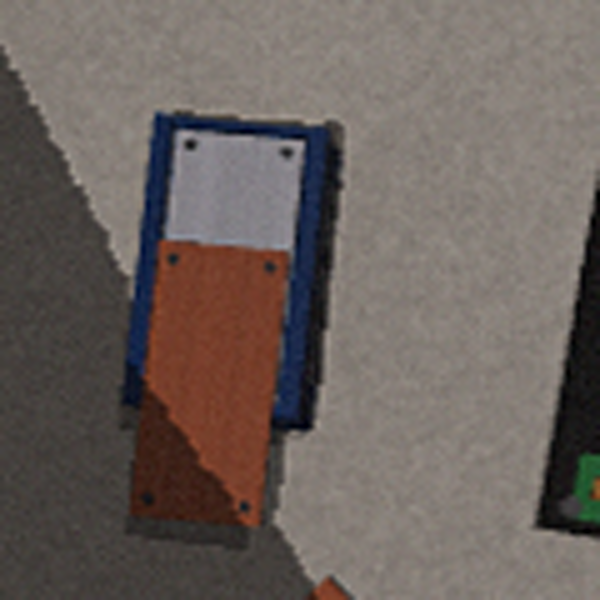

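Flat overhang is visible: sheet corners in the top crop are about (161,238), (290,250), (259,527) and (130,513).

Run:
```python
from h import *
import pickle; S,T=pickle.load(open("cams.pkl","rb"))
g=lambda o,c:np.array(o)+(np.array(c)+.5)/5-.5
ct=g((115,85),[(161,238),(290,250),(259,527),(130,513)]);cs=g((350,140),[(417,371),(272,418),(102,158),(240,117)])
X=tri(T,S,ct,cs); print(X.round(1).tolist(),X.mean(0).round(1))
for p,c in((T,ct),(S,cs)):
    Y=ray(p,c,50); d=(Y[0]+Y[1]-Y[2]-Y[3])/2; w=(Y[0]+Y[3]-Y[1]-Y[2])/2
    print(Y.mean(0).round(1),np.linalg.norm(d).round(1),np.linalg.norm(w).round(1),"yaw",np.degrees(np.arctan2(d[1],d[0])).round(2),np.degrees(np.arctan2(-w[0],w[1])).round(2))
# holder front guide corners, top z 48.5: outer corners
print(ray(S,g((350,140),[(142,265),(325,210)]),48.5).round(1)); print(ray(T,g((115,85),[(125,398),(310,425)]),48.5).round(1))
c=(544.5,224); p=hp(c,-4.6,-30); print(p); goal(p+[110],-4.6)
```

```text
[[607.1, 248.5, 46.7], [602.9, 192.9, 46.0], [482.0, 203.0, 45.1], [487.2, 258.0, 47.4]] [544.8 225.6  46.3]
[544.2 224.7  50. ] 120.3 55.9 yaw -4.68 -5.16
[547.  223.4  50. ] 120.1 55.8 yaw -4.59 -3.75
[[532.  187.6  48.5]
 [537.2 260.   48.5]]
[[536.7 261.4  48.5]
 [525.9 181.5  48.5]]
[np.float64(514.5966336463126), np.float64(226.40596772986578)]
t 5.7167 pos [566.4 406.3 179.7] F [-0.2 -1.4  0.1] w 67.4 q [ 0.51  0.42  1.37 -0.    1.36 -0.99]
axes [[0.997, 0.005, 0.075], [-0.076, 0.002, 0.997], [0.005, -1.0, 0.003]]
shift cm [ -3.84   6.91 -18.35] turn [-0.15  0.27  0.26]
```

send_rows:
  targets:
    - [-3.8,0,-5,-0.1,0.3,0.3]
    - [-3.8,0,-9,-0.1,0.3,0.3]
    - [-3.8,2,-13,-0.1,0.3,0.3]
    - [-3.8,4,-16,-0.1,0.3,0.3]
    - [-3.8,6.5,-18.2,-0.1,0.3,0.3]
    - [-3.8,7,-18.4,-0.1,0.3,0.3]
    - [-3.8,7,-18.4,-0.1,0.3,0.3]
    - [-3.8,7,-18.4,-0.1,0.3,0.3]
  claw: 1

```text
time_s: 6.38
eef_pos: [514.6, 225.2, 108.9]
tool_rot: [-0.706, 0.03, -0.029, 0.707]
force: [-0.0, 0.5, 0.6]
width: 87.0
```

Run:
```python
from h import *
goal(hp((545,224),-4.6,-30)+[29],-4.6)
```

```text
t 6.3833 pos [514.6 225.2 108.9] F [-0.   0.5  0.6] w 87.0 q [ 0.27  0.18  1.8   0.    1.17 -1.22]
axes [[0.997, -0.002, 0.082], [-0.082, 0.001, 0.997], [-0.002, -1.0, 0.001]]
shift cm [0.05 7.99 0.12] turn [-0.04 -0.13 -0.1 ]
```

send_rows:
  targets:
    - [0,2.5,0.1,0,-0.1,-0.1]
    - [0,4.5,0.1,0,-0.1,-0.1]
    - [0,6,0.1,0,-0.1,-0.1]
    - [0,7.2,0.1,0,-0.1,-0.1]
    - [0,8,0.1,0,-0.1,-0.1]
    - [0,8,0.1,0,-0.1,-0.1]
    - [0,8,0.1,0,-0.1,-0.1]

```text
time_s: 6.97
eef_pos: [515.0, 226.8, 29.4]
tool_rot: [-0.706, 0.028, -0.029, 0.707]
force: [0.2, 0.7, 0.2]
width: 87.0
```

Run:
```python
from h import *
from cell import camera
goal(hp((545,224),-4.6,-30)+[29],-4.6)
p=camera("scene"); f=p["frame"][120:270,340:490,::-1]
cv2.imwrite("pics/scene5.png",cv2.resize(f,None,fx=4,fy=4,interpolation=cv2.INTER_CUBIC))
```

```text
t 6.9667 pos [515.  226.8  29.4] F [0.2 0.7 0.2] w 87.0 q [ 0.27  0.29  1.83  0.    1.02 -1.22]
axes [[0.997, 0.001, 0.08], [-0.08, 0.001, 0.997], [0.0, -1.0, 0.001]]
shift cm [ 0.01  0.04 -0.04] turn [-0.05  0.    0.03]
```

View pics/scene5.png

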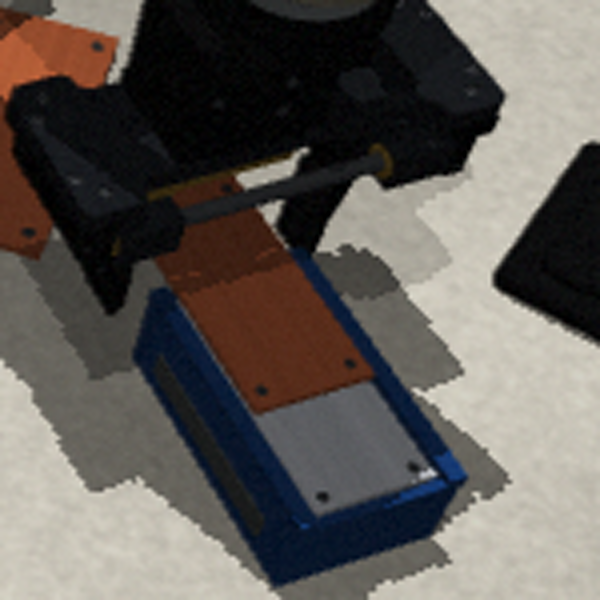

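The open fingers straddle the overhang, at about (115,290) and (300,240), clear of the holder. I'll close them.

send_rows:
  targets:
    - [0,0,0,0,0,0]
    - [0,0,0,0,0,0]
    - [0,0,0,0,0,0]
    - [0,0,0,0,0,0]
    - [0,0,0,0,0,0]
    - [0,0,0,0,0,0]
    - [0,0,0,0,0,0]
    - [0,0,0,0,0,0]
  claw: 0
  grip_force: 40

```text
time_s: 7.68
eef_pos: [515.4, 226.8, 30.0]
tool_rot: [-0.706, 0.028, -0.029, 0.707]
force: [-1.4, -0.4, 0.7]
width: 54.8
```

send_rows:
  targets:
    - [0,-0.3,0,0,0,0]
    - [0,-0.7,0,0,0,0]
    - [0,-1.2,0,0,0,0]
    - [0,-1.8,0,0,0,0]
    - [0,-2.4,0,0,0,0]
    - [0,-3,0,0,0,0]
    - [0,-3.6,0,0,0,0]
    - [0,-4.2,0,0,0,0]
    - [0,-4.5,0,0,0,0]
    - [0,-4.5,0,0,0,0]

```text
time_s: 8.52
eef_pos: [516.1, 226.9, 76.2]
tool_rot: [-0.706, 0.027, -0.03, 0.707]
force: [0.9, -0.2, -1.8]
width: 54.9
```

Run:
```python
from h import *
from cell import camera
goal(hp((561,3.7),-9.5,-30)+[90],-9.5)
p=camera("scene"); f=p["frame"][90:270,320:500,::-1]
cv2.imwrite("pics/scene6.png",cv2.resize(f,None,fx=3.3,fy=3.3,interpolation=cv2.INTER_CUBIC))
```

```text
t 8.5167 pos [516.1 226.9  76.2] F [ 0.9 -0.2 -1.8] w 54.9 q [ 0.27  0.22  1.81  0.    1.1  -1.22]
axes [[0.997, 0.003, 0.08], [-0.08, 0.002, 0.997], [0.003, -1.0, 0.002]]
shift cm [  3.28  -1.41 -21.63] turn [-0.12  4.89  0.19]
```

View pics/scene6.png

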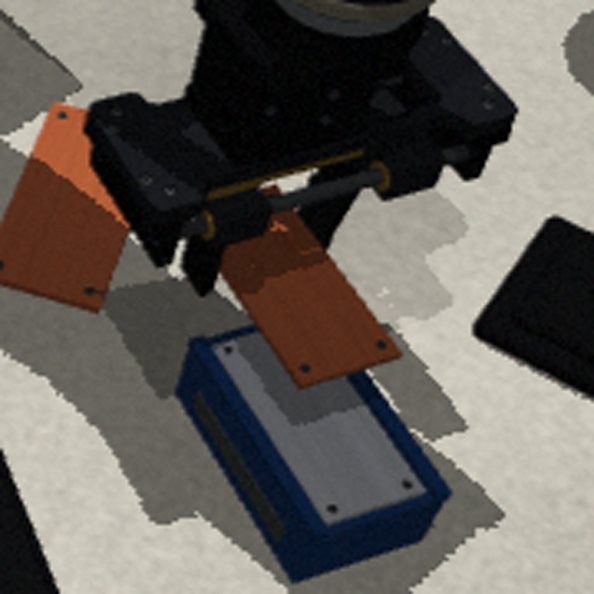

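The sheet is held and lifted. I'll carry it over the pack.

send_rows:
  targets:
    - [0.3,-1.4,-2,0,0.5,0.1]
    - [1,-1.4,-5,0,1.5,0.1]
    - [1.5,-1.4,-8,0,2.5,0.1]
    - [2,-1.4,-11,0,3.5,0.1]
    - [2.5,-1.4,-14,0,4.5,0.1]
    - [3,-1.4,-17,0,4.9,0.1]
    - [3.2,-1.4,-19.5,0,4.9,0.1]
    - [3.3,-1.4,-21,0,4.9,0.1]
    - [3.3,-1.4,-21.6,0,4.9,0.1]
    - [3.3,-1.4,-21.6,0,4.9,0.1]

```text
time_s: 9.4
eef_pos: [530.9, 7.8, 89.0]
tool_rot: [-0.704, 0.059, -0.059, 0.705]
force: [0.6, -0.1, -1.4]
width: 54.9
```

send_rows:
  targets:
    - [0,0,0,0,0,0]
    - [0,0,0,0,0,0]

```text
time_s: 9.57
eef_pos: [530.7, 8.6, 88.7]
tool_rot: [-0.704, 0.059, -0.059, 0.705]
force: [0.6, 0.2, -0.5]
width: 54.4
```

Run:
```python
from h import *
from cell import camera
goal(hp((561,3.7),-9.5,-30)+[30],-9.5)
for n in("scene","top"):
    p=camera(n); f=p["frame"][:,:,::-1]; 
    f=f[170:320,220:370] if n=="scene" else f[90:240,190:340]
    cv2.imwrite(f"pics/{n}7.png",cv2.resize(f,None,fx=4,fy=4,interpolation=cv2.INTER_CUBIC))
```

```text
t 9.5667 pos [530.7   8.6  88.7] F [ 0.6  0.2 -0.5] w 54.4 q [-0.13  0.14  1.89  0.    1.12 -1.54]
axes [[0.986, -0.0, 0.167], [-0.167, 0.002, 0.986], [-0.001, -1.0, 0.002]]
shift cm [0.08 5.87 0.  ] turn [-0.11 -0.1  -0.04]
```

View pics/scene7.png

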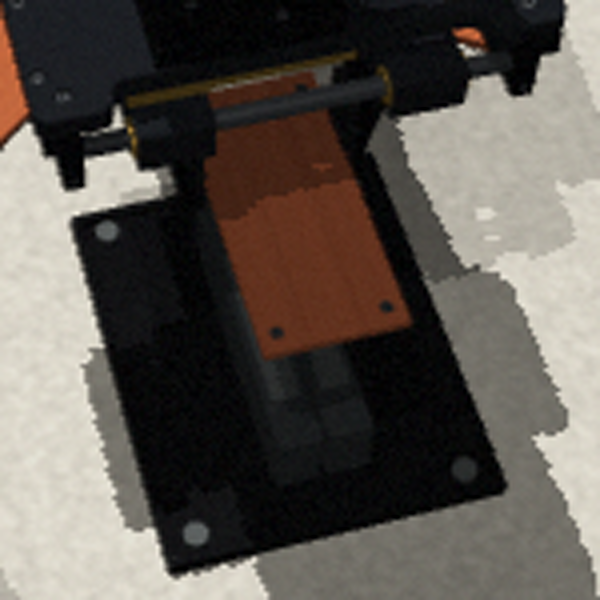

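View pics/top7.png

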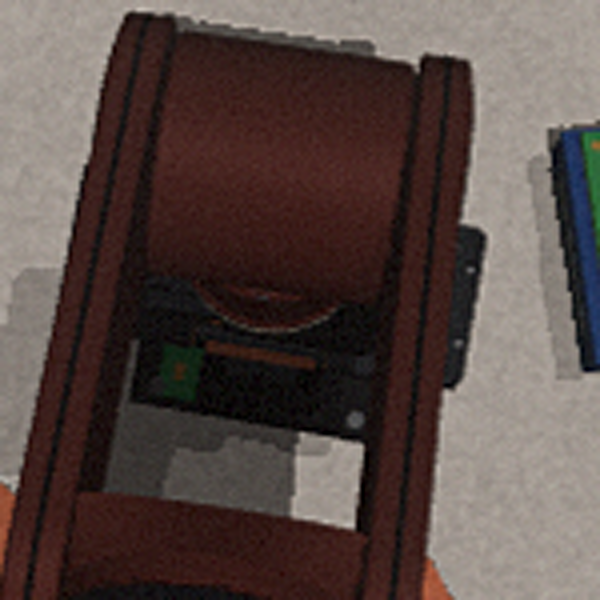

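Run:
```python
from h import *
import pickle; S,T=pickle.load(open("cams.pkl","rb"))
g=lambda o,c:np.array(o)+(np.array(c)+.5)/4-.5
for z in(98,103,108,112):
    Y=ray(S,g((220,170),[(411,323),(265,358)]),z); d=Y.mean(0)[:2]-[530.7,8.6]; a=np.radians(-9.6)
    print(z,Y.round(1).tolist(),"W",np.linalg.norm(Y[0]-Y[1]).round(1),"along",(d@[np.cos(a),np.sin(a)]).round(1),"across",(d@[-np.sin(a),np.cos(a)]).round(1))
```

```text
98 [[619.9, 24.9, 98.0], [611.4, -30.7, 98.0]] W 56.2 along 85.7 across 2.8
103 [[622.4, 23.0, 103.0], [614.0, -32.1, 103.0]] W 55.7 along 88.4 across 1.6
108 [[624.8, 21.1, 108.0], [616.5, -33.6, 108.0]] W 55.3 along 91.2 across 0.4
112 [[626.8, 19.6, 112.0], [618.5, -34.7, 112.0]] W 54.9 along 93.4 across -0.6
```

send_rows:
  targets:
    - [0.1,1,0,-0.1,-0.1,0]
    - [0.1,2,0,-0.1,-0.1,0]
    - [0.1,3,0,-0.1,-0.1,0]
    - [0.1,4,0,-0.1,-0.1,0]
    - [0.1,5,0,-0.1,-0.1,0]
    - [0.1,5.6,0,-0.1,-0.1,0]
    - [0.1,6,0,-0.1,-0.1,0]
    - [0.1,6.1,0,-0.1,-0.1,0]
    - [0.1,6.2,0,-0.1,-0.1,0]
    - [0.1,6.2,0,-0.1,-0.1,0]

```text
time_s: 10.5
eef_pos: [532.1, 8.7, 27.1]
tool_rot: [-0.705, 0.058, -0.058, 0.705]
force: [0.5, -0.1, -1.5]
width: 55.2
```

send_rows:
  targets:
    - [0,0.1,0,0,0,0]
    - [0,0.2,0,0,0,0]
    - [0,0.3,0,0,0,0]
    - [0,0.3,0,0,0,0]

```text
time_s: 10.83
eef_pos: [532.2, 8.7, 24.1]
tool_rot: [-0.705, 0.058, -0.058, 0.705]
force: [-0.3, 0.4, -1.2]
width: 55.1
```

send_rows:
  targets:
    - [0,0.05,0,0,0,0]
    - [0,0.1,0,0,0,0]
    - [0,0.15,0,0,0,0]
    - [0,0.15,0,0,0,0]

```text
time_s: 11.17
eef_pos: [532.1, 8.7, 22.5]
tool_rot: [-0.705, 0.058, -0.058, 0.705]
force: [0.1, 0.1, -0.5]
width: 55.0
```

send_rows:
  targets:
    - [0,0.05,0,0,0,0]
    - [0,0.1,0,0,0,0]
    - [0,0.1,0,0,0,0]

```text
time_s: 11.42
eef_pos: [532.5, 8.6, 22.1]
tool_rot: [-0.705, 0.058, -0.059, 0.705]
force: [-2.5, -0.2, 4.4]
width: 55.2
```

Contact came at TCP z 22.1 mm, against 22 expected. A quick look before I release.

Run:
```python
from h import *
from cell import camera
p=camera("scene"); f=p["frame"][170:320,220:370,::-1]
cv2.imwrite("pics/scene8.png",cv2.resize(f,None,fx=4,fy=4,interpolation=cv2.INTER_CUBIC))
```

```text
(no output)
```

View pics/scene8.png

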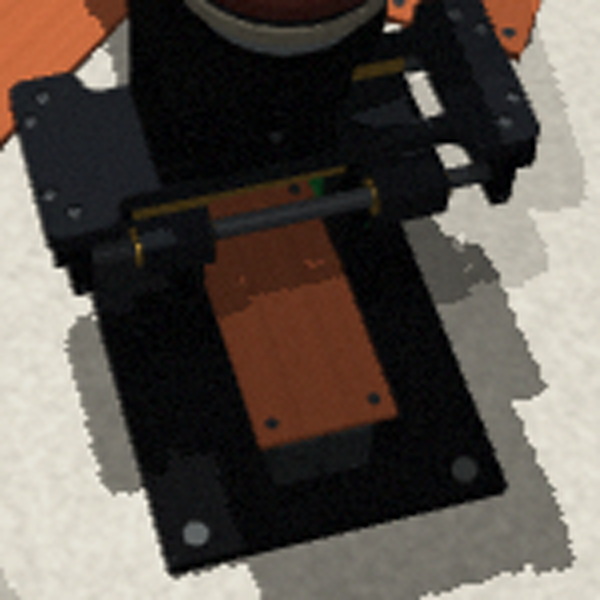

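The sheet's far edge, midpoint (328,430), matches the pack's far end at about (327,438), and the sheet is centred. Releasing.

send_rows:
  targets:
    - [0,0,0,0,0,0]
    - [0,0,0,0,0,0]
    - [0,0,0,0,0,0]
    - [0,0,0,0,0,0]
    - [0,0,0,0,0,0]
    - [0,0,0,0,0,0]
    - [0,0,0,0,0,0]
  claw: 1

```text
time_s: 12.05
eef_pos: [532.4, 8.6, 22.0]
tool_rot: [-0.705, 0.058, -0.059, 0.705]
force: [-0.2, 0.5, 0.0]
width: 85.5
```

send_rows:
  targets:
    - [0,-0.5,0,0,0,0]
    - [0,-1.5,0,0,0,0]
    - [0,-3,0,0,0,0]
    - [0,-5,0,0,0,0]
    - [0,-8,0,0,0,0]
    - [0,-11,0,0,0,0]
    - [0,-14,0,0,0,0]
    - [0,-16,0,0,0,0]
    - [0,-17,4,0,0,0]
    - [0,-17,8,0,0,0]

```text
time_s: 12.88
eef_pos: [548.1, 86.8, 197.4]
tool_rot: [-0.704, 0.057, -0.063, 0.705]
force: [1.4, 0.9, -0.2]
width: 87.2
```

send_rows:
  targets:
    - [0,0,4,0,0,0]
    - [0,0,8,0,0,0]
    - [0,0,12,0,0,0]
    - [0,0,16,0,0,0]
    - [0,0,20,0,0,0]
    - [0,0,22,0,0,0]
    - [0,0,22,0,0,0]
    - [0,0,22,0,0,0]

```text
time_s: 13.55
eef_pos: [585.0, 304.6, 198.3]
tool_rot: [-0.704, 0.056, -0.062, 0.705]
force: [-0.3, -0.2, 0.3]
width: 87.0
```

Run:
```python
from h import *
from cell import camera,robot
o=robot.observe(); print(o["eef_pos"],o["force"])
for n in("scene","top"):
    p=camera(n); f=p["frame"][:,:,::-1]; cv2.imwrite(f"pics/{n}9full.png",f)
    f=f[190:310,230:350] if n=="scene" else f[100:220,200:320]
    cv2.imwrite(f"pics/{n}9.png",cv2.resize(f,None,fx=5,fy=5,interpolation=cv2.INTER_CUBIC))
```

```text
[585.00442979 304.62409963 198.32769948] [-0.28924742 -0.18485137  0.34579077]
```

View pics/scene9.png

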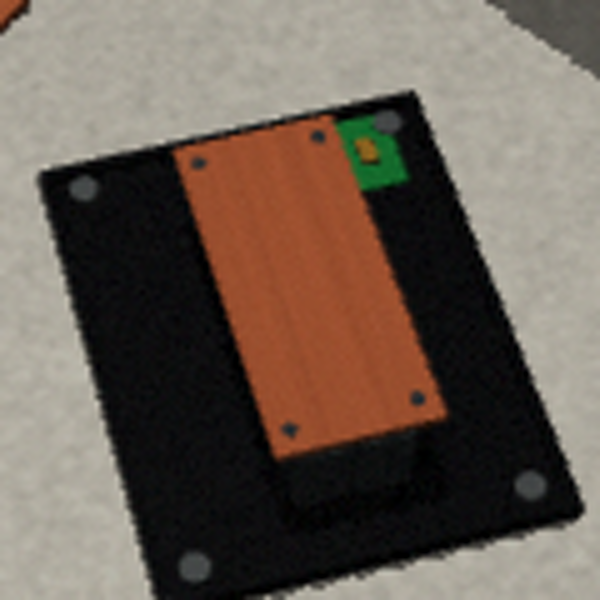

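View pics/top9.png

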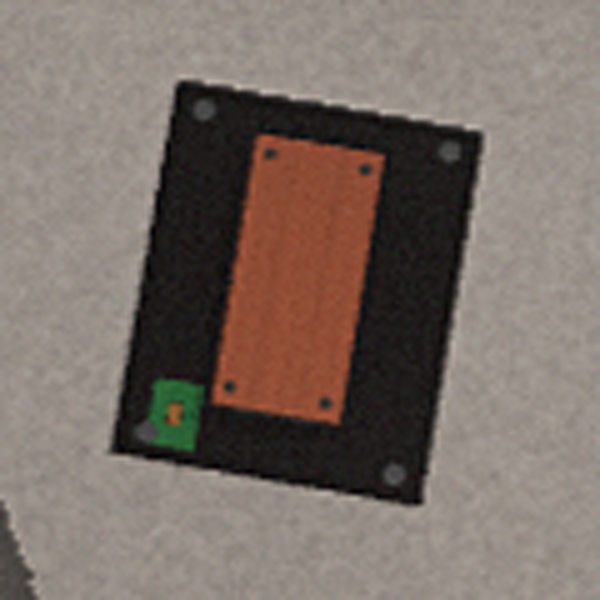

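View pics/top9full.png

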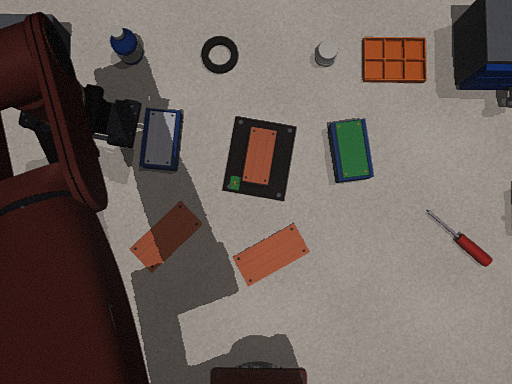

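Run:
```python
from h import *
import pickle; S,T=pickle.load(open("cams.pkl","rb"))
g=lambda o,c:np.array(o)+(np.array(c)+.5)/5-.5
ct=g((200,100),[(256,135),(385,155),(342,424),(213,404)]);cs=g((230,190),[(448,413),(276,460),(173,150),(332,114)])
X=tri(T,S,ct,cs); print(X.round(1).tolist(),X.mean(0).round(1))
Y=ray(T,ct,42);d=(Y[0]+Y[1]-Y[2]-Y[3])/2; print(Y.mean(0),np.degrees(np.arctan2(d[1],d[0])))
from cell import robot; print(robot.job_done())
```

```text
[[623.8, 23.4, 39.1], [615.9, -32.8, 37.7], [497.4, -14.7, 39.2], [505.6, 41.2, 38.8]] [560.7   4.3  38.7]
[559.82135468   3.72669513  42.        ] -8.41355539313331
the job is handed in; nothing more can be done
None
```

The copper sheet is lying flat and centred on the battery pack, and I handed the job in at about 14 s of the 50 s allowed. `job_done` reports no verdict.

I pressed the shut gripper on the sheet with about 6–8 N and slid it about 50 mm out of the holder's open front end. I then pinched the overhang at 40 N, lifted it and carried it over. I lowered it until it touched the pack, at about 4 N, before letting go.

- **Position:** triangulated after release, the sheet's centre is at (560.7, 4.3) mm, against (560.6, 4.2) mm measured for the pack.
- **Angle:** the sheet's yaw is −8.4°. The pack measured between −7.6° and −10.7° depending on view and edge, so they agree within about 2°.
- **Flatness:** all four corners came out at 37.7–39.2 mm, so the sheet lies flat.
- **Green sheet:** in the last top view it still sat in its holder, as at the start. I did not measure its shift, but the arm never went near it.
- **Disagreement:** camera heights came out about 3–4 mm lower than the stated ones. The contact heights (50.4 mm on the sheet, TCP at 22.1 mm on the pack) matched the stated sizes, so I relied on those.

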